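# Shut the keeper bar of a mixing-tool wash cassette

### The job

One of the four mixing tools in the wash cassette has slid out towards you and is in the keeper bar's way. Push it back until it is fully home against the end stop like the others, then swing the hinged keeper bar down across all four shafts and press it down until it snaps fully shut in the spring clip. Leave the beaker, the bottle and the jar where they stand.

Things in the scene. Friction and masses are not known exactly. Their poses are not given: they have to be found in the camera images.
- cassette: fixed steel wash cassette, 160 x 200 mm. Origin on the bench under its middle; x along the tools, from the couplings (open side, facing the robot) to the stator heads; y to the robot's left, z up. Lanes at y = +57, +19, -19, -57 mm: white combs at x = -52 and +8 carry the shafts, tool axes 45 mm above the bench. Nothing stands before the couplings.
- end_stop (a point): middle of the inner face of the upright end stop behind the stator heads, at x = +74, y = 0 of the cassette, 45 mm above the bench (stop top 58 mm, coloured lane tags on it up to 66 mm). A tool fully home has its stator head against it: its mid-point is then at x = -9 mm and its coupling end face at x = -91 mm of the cassette.
- tool_blue_mid (a point): mid-point (on the axis) of the mixing tool with a blue ring: 165 mm long, 140 g, lying along the cassette's x. From the -x end: grey coupling (dia. 24, 28 mm long, end face 82.5 mm from this point), steel shaft (dia. 10, 112 mm), slotted steel stator head (dia. 24, 25 mm long, end face at +82.5 mm). Starts 15 to 26 mm out towards -x, in any lane.
- tool_green_mid (a point): mid-point (on the axis) of the mixing tool with a green ring: 165 mm long, 140 g, lying along the cassette's x. From the -x end: grey coupling (dia. 24, 28 mm long, end face 82.5 mm from this point), steel shaft (dia. 10, 112 mm), slotted steel stator head (dia. 24, 25 mm long, end face at +82.5 mm). Starts home, in any lane.
- tool_yellow_mid (a point): mid-point (on the axis) of the mixing tool with a yellow ring: 165 mm long, 140 g, lying along the cassette's x. From the -x end: grey coupling (dia. 24, 28 mm long, end face 82.5 mm from this point), steel shaft (dia. 10, 112 mm), slotted steel stator head (dia. 24, 25 mm long, end face at +82.5 mm). Starts home, in any lane.
- tool_orange_mid (a point): mid-point (on the axis) of the mixing tool with an orange ring: 165 mm long, 140 g, lying along the cassette's x. From the -x end: grey coupling (dia. 24, 28 mm long, end face 82.5 mm from this point), steel shaft (dia. 10, 112 mm), slotted steel stator head (dia. 24, 25 mm long, end face at +82.5 mm). Starts home, in any lane.
- keeper (a joint): keeper bar angle, rad: 0 = shut, level across all four shafts (along the cassette's -y from the hinge) in its clip; pi/2 = upright; more = leaning outwards (+y), up to 2.1. Starts at 1.35 to 2.0. A stiff friction hinge (0.2 N m) holds it where it is left. Below 0.05 the clip resists: about 8 N down on the grip pushes it through; it snaps to 0 and stays. A tool that is out blocks it.
- keeper_hinge (a point): point on the keeper bar's hinge axis, mid-bar: at x = +40, y = +84 mm of the cassette, 57 mm above the bench, between two cheeks up to 66 mm high. The axis is parallel to the cassette's x. The bar is a straight steel rod, diameter 10 mm, reaching 219 mm from the axis.
- keeper_grip (a point): middle of the red grip sleeve on the bar, on its centre line, 202 mm from the hinge axis; the sleeve is 16 mm in diameter, 28 mm long (188 to 216 mm from the axis). Shut, it lies beyond the clip at x = +40, y = -118 mm of the cassette, centre 57 and top 65 mm above the bench, with free space round and under it.
- clip (a point): spring clip on the cassette's right edge: a black block with two sprung steel jaws that take the bar between them from above. This point: where the bar's centre line rests when shut, at x = +40, y = -84 mm of the cassette, 57 mm above the bench. The jaws are 12 mm wide in y and reach 70 mm above the bench.
- beaker: glass beaker, diameter 70 mm, 95 mm high, standing on the bench to the right; origin at the centre of its foot. To be left alone.
- bottle: white plastic bottle with a red cap, diameter 64 mm, 165 mm high, standing to the left; origin at the centre of its foot. To be left alone.
- jar: amber glass jar with a black lid, diameter 56 mm, 75 mm high, standing to the left; origin at the centre of its foot. To be left alone.
Not all that is in view belongs to the job. Leave any black look-alike of the part that bears tool_orange_mid alone. What is shaped like the part that bears tool_blue_mid but black is not meant.

How it is judged:
By the outcome, as a careful person would: the job done as asked, in the order asked, and still so for the second after the job is handed in, with the robot touching nothing.
It also fails if it takes over 46 s, if anything falls off the work surface, if the arm or the gripper's body presses on something with over 40 N, if the wrist force passes 120 N, or if a joint passes its speed limit or range.

### The arm

A 6-joint arm with a two-finger parallel gripper is mounted at the origin on the work surface. World frame = base frame: x ahead of the robot, y to its left, z up, the work surface at z = 0. Lengths are in m, angles in degrees, forces in N, time in s.
With the tool pointing down it reaches from about 0.3 to 0.825 m from the base axis. Payload 5.4 kg.
Tool frame: the origin (TCP) lies at the very end of the fingers, on their centre line; the grasp point (between the pads) lies 19 mm behind it (env.grasp_offset is the distance from the TCP to the grasp point, in m); z points along the fingers, y is the line along which they close (so a half turn about z gives the same grasp; the last joint's range is limited). The gripper opens to 92 mm and grips with 3 to 60 N. Pads are 20 mm wide; open, the fingers measure 128 mm over their backs; the gripper's body (75 mm by 189 mm) begins 69 mm behind the grasp point.
Start: joints at [53.451, 9.076, 91.501, -0, 79.423, -12.038], TCP at [0.239, 0.523, 0.215] pointing down, gripper open.
Joint ranges: [-166.64, 166.64], [-54.1, 131.32], [10.49, 154.53], [-73.88, 253.88], [9.74, 151.15], [-171.62, 171.62]. Speed limits (degrees/s): [147.25, 147.25, 180, 180, 180, 180].

### API

Orientations are given as [roll, pitch, yaw] about the fixed x, y, z axes, in that order (R = Rz(yaw) Ry(pitch) Rx(roll)).
In Python, from station import env, vision, look_for, trace gives the robot as it stands.
- The arm moves only by the tool jog_arm, never from a script. Its argument "plan" is text: rows parted by semicolons, each of 7 numbers parted by spaces: the closure, from 0 (fully open) to 1 (shut), then the shift along the tool's x, y, z in cm, then the turn, a rotation vector about the tool's x, y, z in rad. A call has 1 to 12 rows; each row shifts and turns the commanded pose from where the row before left it, along the tool's axes as they then stand; what a row does not reach is not made up. A row lasts 1/8 s, in which the tool goes at most 62.5 mm and 10.7 degrees, less where a joint would pass 70% of its speed; a pose out of reach is approached as far as the arm can. A call is refused whole if a number of a shift passes 6.25 or a number of a turn 0.188, either way. A call with a gripper value outside its range is refused whole. The fingers move at their own pace and stop on an object; "grip_force" is the grip in N (left out, the last holds). Time passes only in rows, so rows that do not move let the fingers close. It gives the time, the measured TCP pose, the force, the opening and the grip force at its end, in the units of the state.
- env.state(): the state, without advancing time (a new reading comes with each control period).
- vision.capture(name): name is "side" or "top" or "wrist"; returns the picture (480x640x3 uint8, red, green, blue); there is no depth.
- vision.camera_info(name): a dict with "camera_matrix" (3x3 intrinsics, pixels), "view" (4x4, takes a point from world to camera coordinates). Camera axes: x right, y down, z forward; pixel columns grow to the right and rows downward; lengths in m; the calibration is good to about 2 mm. A picture is of the moment at which its call begins: read the wrist's pose just before it. camera_info takes no time and is no camera call; for the wrist camera it gives the pose at the moment of the call.
- env.job_done(): hands the job in; it is judged then, once.
Trained networks look in the newest picture that a camera, given by its name, has taken for a name from the list of things; names that differ only in an ending like _2 or _b are one class to them, and where a whole thing is asked for, a point or a joint stands for the part that bears it (a point fixed in the world has none). Each returns a list of dicts, best first, with "confidence" (0 to 1); they miss things now and then, are a little off and sometimes report something else, mostly with a low value. They report only what shows in the picture. A call takes as long as a camera call. They do not tell look-alikes from the thing itself.
- look_for(camera, query): "box" ([left, top, right, bottom] in pixels, round what is visible of it).
- trace(camera, query): "mask" (480x640 bool, what is visible of it) and "box" ([left, top, right, bottom] in pixels, round what is visible of it).
The state is a dict: "t": time; "joint_pos": joint angles; "joint_velocities": joint speeds; "tau": joint torques, N m; "tcp_pos": TCP position; "eef_rot": TCP orientation; "ft_force": force on the tool from outside, world axes, zero at the start; "torque": the same for the moment, N m; "finger_gap": finger opening in m; "grasp_force": force on a finger pad.
Only numpy, scipy, OpenCV 4.12 (cv2) and the standard library are available. Lean on these libraries where they do the work, as an engineer would, in place of code of your own. Each camera call takes 0.05 s, during which the arm holds its last target. There are 200 camera calls.

## Working session

There is one attempt and no reset: what is moved stays moved. The work goes in short steps, Python scripts to look and compute and a tool call to move; the robot and the scene stay as the last step left them, time stands still between calls to the robot, and variables do not carry over. Pictures are saved under pics/ and viewed, at most 10 in all, crops included, and the job is handed in when it is done.

Besides the shell and the picture viewer there is one more tool, called after "Call:" by a JSON object that holds its "op" and its "data", one argument or row to a line. jog_arm: Moves the arm, as the interface text tells. Its arguments: {"type":"object","properties":{"plan":{"type":"string"},"grip_force":{"type":"number"}},"required":["plan"]}

```bash
mkdir -p pics; python3 - <<'E'
from station import env, vision, look_for, trace
import cv2, numpy as np
for c in ("top","side"):
    im=vision.capture(c); cv2.imwrite(f"pics/{c}0.png",im[:,:,::-1])
    for q in ("cassette","tool_blue_mid","keeper","keeper_grip","clip","beaker","bottle","jar"):
        r=look_for(c,q); print(c,q,[(np.round(d["box"]).tolist(),round(d["confidence"],2)) for d in r[:3]])
    i=vision.camera_info(c); print(np.round(i["camera_matrix"],1).tolist(),np.round(i["view"],4).tolist())
s=env.state(); print(s)
E
```

```text
top cassette [([271.0, 152.0, 396.0, 267.0], 0.64)]
top tool_blue_mid [([363.0, 200.0, 385.0, 282.0], 0.77), ([213.0, 194.0, 243.0, 271.0], 0.76)]
top keeper [([271.0, 152.0, 316.0, 201.0], 0.63)]
top keeper_grip [([272.0, 151.0, 312.0, 199.0], 0.82)]
top clip [([269.0, 150.0, 398.0, 266.0], 0.67)]
top beaker [([470.0, 239.0, 513.0, 276.0], 0.55)]
top bottle [([113.0, 191.0, 163.0, 239.0], 0.61)]
top jar [([123.0, 263.0, 155.0, 296.0], 0.72)]
[[535.9, 0.0, 323.0], [0.0, 535.9, 247.1], [0.0, 0.0, 1.0]] [[-0.0625, -0.998, 0.0011, 0.0423], [-0.9711, 0.0606, -0.2307, 0.5051], [0.2302, -0.0155, -0.973, 1.0532], [0.0, 0.0, 0.0, 1.0]]
side cassette [([326.0, 148.0, 412.0, 336.0], 0.81)]
side tool_blue_mid [([312.0, 296.0, 394.0, 309.0], 0.95), ([291.0, 209.0, 361.0, 222.0], 0.83)]
side keeper [([372.0, 149.0, 382.0, 251.0], 0.75)]
side keeper_grip [([374.0, 148.0, 379.0, 252.0], 0.94), ([325.0, 149.0, 412.0, 336.0], 0.49)]
side clip [([324.0, 149.0, 413.0, 335.0], 0.63)]
side beaker [([356.0, 383.0, 397.0, 443.0], 0.72)]
side bottle [([303.0, 121.0, 330.0, 184.0], 0.87)]
side jar [([258.0, 
[... 197 characters left out ...]
 [0.0, 0.0, 0.0, 1.0]]
{'t': 0.9, 'joint_pos': array([ 5.34501047e+01,  9.07480421e+00,  9.15019641e+01, -4.53889669e-04,
        7.94225535e+01, -1.20372563e+01]), 'joint_velocities': array([ 0.0570642 , -0.07566893,  0.05954482,  0.06155303, -0.14955897,
        0.03105806]), 'tau': array([-2.47043035e-04, -3.85553598e+01, -3.22378314e+01,  7.01908395e-02,
        3.03277443e-02,  1.90879206e-05]), 'tcp_pos': array([0.23857057, 0.52315468, 0.21460417]), 'eef_rot': array([1.79999430e+02, 5.77794933e-04, 1.55487444e+02]), 'ft_force': array([-0.02851927,  0.43559384, -0.45155087]), 'torque': array([-0.00746853,  0.0376011 , -0.01007466]), 'grasp_force': 0.0, 'finger_gap': 0.09215105769137678}
```

```bash
python3 - <<'E'
import cv2
a=cv2.imread("pics/top0.png")[130:310,190:430]; b=cv2.imread("pics/side0.png")[130:350,270:430]
a=cv2.resize(a,(800,600),interpolation=cv2.INTER_CUBIC); b=cv2.resize(b,None,fx=2.7,fy=2.7,interpolation=cv2.INTER_CUBIC)
cv2.imwrite("pics/topc.png",a); cv2.imwrite("pics/sidec.png",b)
E
```

```text
(no output)
```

View pics/topc.png

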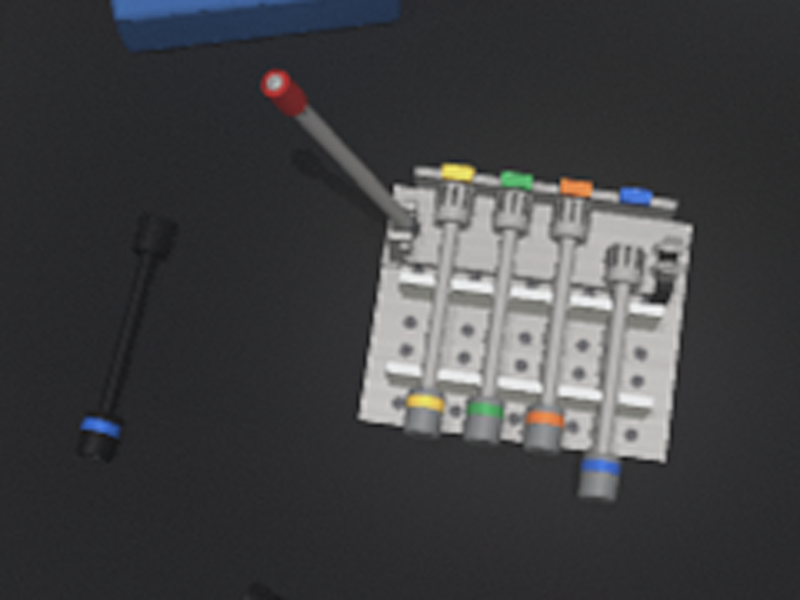

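View pics/sidec.png

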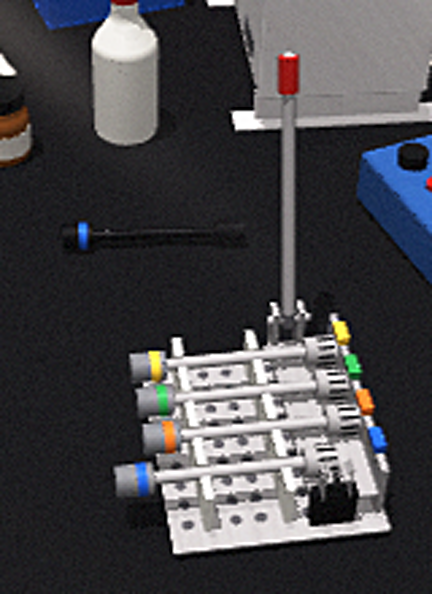

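View pics/top0.png

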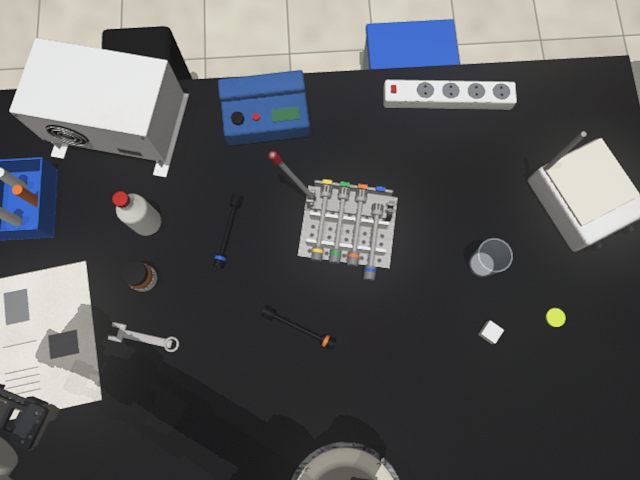

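The blue ring appears twice. One is the black look-alike at top (228,230). The other is the steel tool in the cassette's rightmost lane at top (372,240), with its coupling protruding to (369,279). The crop shows it is steel with a grey coupling, so that's the one meant. The keeper leans to the left, with its grip at top (272,155).

```bash
cat > h.py <<'E'
import numpy as np
from scipy.optimize import least_squares
def proj(i,P):
    p=i["view"]@np.append(P,1); q=i["camera_matrix"]@p[:3]; return q[:2]/q[2]
def w(c,l):  # cassette->world
    a=c[2]; return np.array([c[0]+np.cos(a)*l[0]-np.sin(a)*l[1], c[1]+np.sin(a)*l[0]+np.cos(a)*l[1], l[2]])
def bar(th,r): return [.04,.084-r*np.cos(th),.057+r*np.sin(th)]
E
python3 - <<'E'
from station import vision,env
from h import *
I={c:vision.camera_info(c) for c in("top","side")}
T=lambda u,v:(190+u/3.333,130+v/3.333); S=lambda u,v:(270+u/2.7,130+v/2.7)
L=[.057,.019,-.019,-.057]
def obs(p):
    c=p[:3];th=p[3];b=p[4];zp=p[5];r=[]
    def a(cam,l,uv): r.append(proj(I[cam],w(c,l))-np.array(uv))
    for (x,y),uv in zip([(-.08,.1),(-.08,-.1),(.08,-.1),(.08,.1)],[(360,418),(665,460),(692,225),(395,185)]): a("top",[x,y,zp],T(*uv))
    for y,uv in zip(L,[(457,172),(517,180),(576,187),(636,195)]): a("top",[.077,y,.062],T(*uv))
    for y,uv,o in zip(L,[(422,430),(483,438),(543,447),(598,495)],[0,0,0,b]): a("top",[-.091-o,y,.045],T(*uv))
    for y,uv,o in zip(L,[(132,367),(140,403),(145,438),(118,481)],[0,0,0,b]): a("side",[-.091-o,y,.045],S(*uv))
    a("top",bar(th,.219),T(275,82)); a("side",bar(th,.219),S(289,55)); a("top",bar(th,.188),T(298,108)); a("side",bar(th,.188),S(289,94))
    return np.concatenate(r)
s=least_squares(obs,[.45,0,0,1.7,.02,.006],loss="soft_l1")
print(np.round(s.x,4)); print(np.round(s.fun.reshape(-1,2),1).tolist())
c=s.x[:3]; print("yaw",np.degrees(c[2]),"grip",w(c,bar(s.x[3],.202)),"blueend",w(c,[-.091-s.x[4],-.057,.045]),"shutgrip",w(c,[.04,-.118,.057]))
E
```

```text
[ 0.5629 -0.0485 -0.2007  1.8797  0.0241  0.0081]
[[-0.2, -0.3], [0.1, -0.4], [-0.2, 0.1], [-0.1, 0.3], [0.4, -0.5], [0.1, -0.5], [0.1, -0.3], [-0.2, -0.4], [-0.1, 0.1], [-0.4, 0.2], [-0.3, -0.1], [-0.1, -0.7], [-0.8, 0.9], [-1.4, 0.5], [-0.9, 1.1], [-0.5, 0.8], [0.3, -1.4], [-0.5, -0.6], [0.0, -2.0], [-0.6, -0.0]]
yaw -11.497080830651521 grip [0.63111405 0.08606846 0.24943887] blueend [ 0.43874641 -0.08135942  0.045     ] shutgrip [ 0.57861154 -0.17205692  0.057     ]
```

```bash
cat >> h.py <<'E'
C=[.5629,-.0485,-.2007]
from scipy.spatial.transform import Rotation as R
def rows(n,l,yaw=78.5,close=1,tgt=None):
    """print n tool-axis rows (cm, rad) from present pose to cassette point l, tool down at yaw"""
    from station import env
    s=env.state(); p=s["tcp_pos"]; q=R.from_euler("xyz",s["eef_rot"],degrees=True)
    rv=(q.inv()*R.from_euler("xyz",[180,0,yaw],degrees=True)).as_rotvec(); d=(w(C,l)-p)/n
    for k in range(n):
        qk=q*R.from_rotvec(rv*k/n); print(close,*np.round(qk.inv().apply(d)*100,2),*np.round(rv/n,3),end="; ")
    print("\n",w(C,l),np.linalg.norm(d)*100)
E
python3 -c "
from h import *
rows(12,[-.158,-.057,.12])"
```

```text
1 -3.26 -3.97 0.79 0.0 0.0 0.112; 1 -3.68 -3.58 0.79 0.0 0.0 0.112; 1 -4.06 -3.15 0.79 0.0 0.0 0.112; 1 -4.39 -2.68 0.79 0.0 0.0 0.112; 1 -4.66 -2.17 0.79 0.0 0.0 0.112; 1 -4.87 -1.63 0.79 0.0 0.0 0.112; 1 -5.02 -1.08 0.79 0.0 0.0 0.112; 1 -5.11 -0.51 0.79 0.0 0.0 0.112; 1 -5.14 0.06 0.79 0.0 0.0 0.112; 1 -5.1 0.64 0.79 0.0 0.0 0.112; 1 -5.0 1.2 0.79 0.0 0.0 0.112; 1 -4.83 1.75 0.79 0.0 0.0 0.112; 
 [ 0.39670824 -0.07285771  0.12      ] 5.198746117807876
```

Call:
{"op": "jog_arm", "data": {
  "plan": "1 -3.3 -4 0.8 0 0 0.112; 1 -3.7 -3.6 0.8 0 0 0.112; 1 -4.1 -3.1 0.8 0 0 0.112; 1 -4.4 -2.7 0.8 0 0 0.112; 1 -4.7 -2.2 0.8 0 0 0.112; 1 -4.9 -1.6 0.8 0 0 0.112; 1 -5 -1.1 0.8 0 0 0.112; 1 -5.1 -0.5 0.8 0 0 0.112; 1 -5.1 0 0.8 0 0 0.112; 1 -5.1 0.6 0.8 0 0 0.112; 1 -5 1.2 0.8 0 0 0.112; 1 -4.8 1.8 0.8 0 0 0.112",
  "grip_force": 20
}}

```text
t: 2.4
tcp_pos: [0.3976, -0.0755, 0.1187]
eef_rot: [179.9, 0.0, 78.2]
ft_force: [0.2, 1.0, -0.5]
finger_gap: 0.0005
grasp_force: 0.0
```

```bash
python3 -c "
from h import *
from station import vision
import cv2
rows(3,[-.158,-.057,.036])
im=vision.capture('wrist'); i=vision.camera_info('wrist')
for l in ([-.115,-.057,.045],[-.091,-.019,.045],[-.091,.019,.045],[-.091,.057,.045]):
  u=proj(i,w(C,l)); print(u); cv2.circle(im,tuple(int(v) for v in u),4,(255,0,255),1)
cv2.imwrite('pics/w1.png',im[:,:,::-1])"
```

```text
1 0.08 -0.05 2.76 0.0 0.0 -0.002; 1 0.08 -0.05 2.76 0.0 0.0 -0.002; 1 0.08 -0.05 2.76 0.0 0.0 -0.002; 
 [ 0.39670824 -0.07285771  0.036     ] 2.7588909059034097
[376.27407251 242.2560562 ]
[416.28459189 183.99098085]
[420.09032791 120.8682403 ]
[424.25720059  51.75561074]
```

View pics/w1.png

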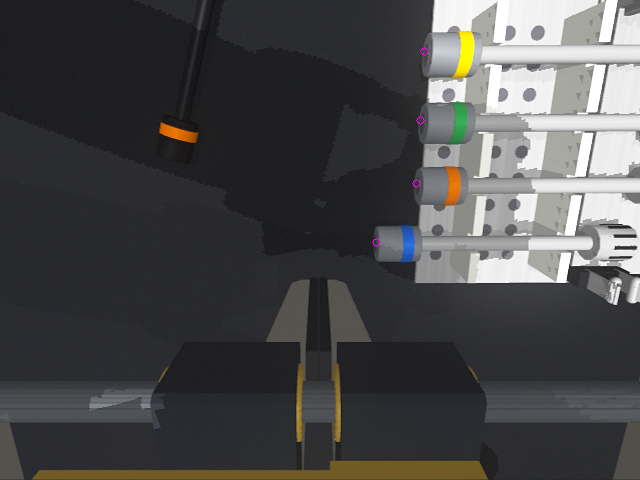

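The wrist picture shows the projected end faces landing on the couplings: blue at (376,242), orange at (416,184). The model fits, so I'll lower and push.

Call:
{"op": "jog_arm", "data": {
  "plan": "1 0.1 -0.05 2.8 0 0 -0.002; 1 0.1 -0.05 2.8 0 0 -0.002; 1 0.1 -0.05 2.8 0 0 -0.002; 1 0 1 0 0 0 0; 1 0 1 0 0 0 0; 1 0 0.8 0 0 0 0; 1 0 0.6 0 0 0 0; 1 0 0.4 0 0 0 0; 1 0 0.4 0 0 0 0; 1 0 0 0 0 0 0"
}}

```text
t: 3.7
tcp_pos: [0.4378, -0.0785, 0.0347]
eef_rot: [180.0, 0.0, 78.8]
ft_force: [-1.1, -0.5, 0.9]
finger_gap: 0.0004
grasp_force: 0.0
```

```bash
python3 -c "
from h import *
from station import vision
import cv2
rows(1,[-.110,-.057,.036])
im=vision.capture('wrist'); i=vision.camera_info('wrist')
for l in ([-.091,-.057,.045],[-.091,-.019,.045],[-.091,.019,.045],[-.091,.057,.045]):
  u=proj(i,w(C,l)); print(u); cv2.circle(im,tuple(int(v) for v in u),3,(255,0,255),1)
cv2.imwrite('pics/w2.png',im[:,:,::-1])"
```

```text
1 -0.27 0.66 -0.13 0.0 0.0 0.006; 
 [ 0.44374475 -0.08242677  0.036     ] 0.7250163645559223
[372.4595279  315.94863465]
[376.47818733 235.23714983]
[381.03762209 143.66463512]
[386.2548613   38.88065644]
```

View pics/w2.png

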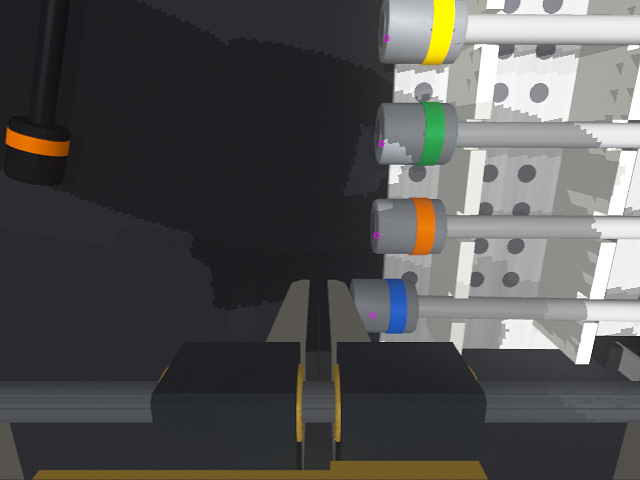

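The finger touches the blue coupling at about (355,300), which is still roughly 8 mm out. I'll push on slowly.

Call:
{"op": "jog_arm", "data": {
  "plan": "1 0 0.3 0 0 0 0; 1 0 0.2 0 0 0 0; 1 0 0.2 0 0 0 0; 1 0 0 0 0 0 0"
}}

```text
t: 4.25
tcp_pos: [0.4446, -0.0799, 0.0346]
eef_rot: [180.0, 0.0, 78.8]
ft_force: [0.2, -1.3, -0.5]
finger_gap: 0.0004
grasp_force: 0.0
```

Call:
{"op": "jog_arm", "data": {
  "plan": "1 0 0.1 0 0 0 0; 1 0 0.1 0 0 0 0; 1 0 0 0 0 0 0"
}}

```text
t: 4.62
tcp_pos: [0.4464, -0.0802, 0.0346]
eef_rot: [180.0, 0.0, 78.8]
ft_force: [-0.9, -0.7, -0.3]
finger_gap: 0.0007
grasp_force: 0.2
```

Call:
{"op": "jog_arm", "data": {
  "plan": "1 0 0.1 0 0 0 0; 1 0 0.1 0 0 0 0; 1 0 0 0 0 0 0"
}}

```text
t: 5.0
tcp_pos: [0.4475, -0.0803, 0.0343]
eef_rot: [-179.9, -0.0, 78.8]
ft_force: [-5.1, 0.4, 2.1]
finger_gap: 0.0004
grasp_force: 2.3
```

```bash
python3 -c "
from h import *
from station import vision
import cv2
rows(1,[-.100,-.057,.036])
im=vision.capture('wrist'); cv2.imwrite('pics/w3.png',im[:,320:640][:,:,::-1])
im=vision.capture('side'); cv2.imwrite('pics/s3.png',cv2.resize(im[240:340,300:430],None,fx=5,fy=5,interpolation=2)[:,:,::-1])"
```

```text
1 -0.29 0.67 -0.17 -0.002 -0.0 0.006; 
 [ 0.45354402 -0.08442032  0.036     ] 0.7511295383224632
```

View pics/s3.png

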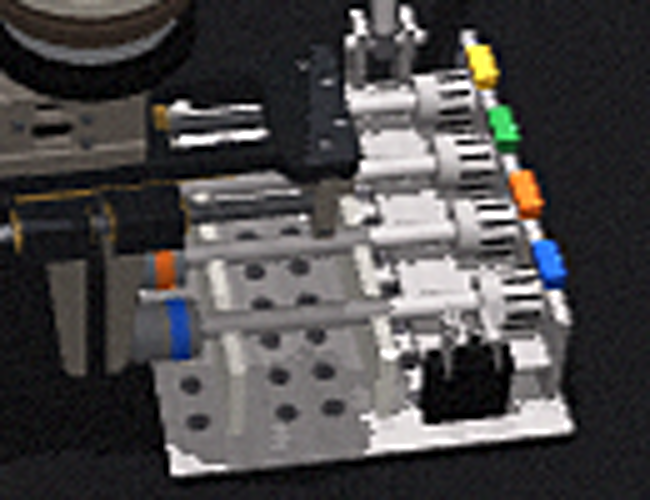

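Force has jumped to about 5 N: blue is against the stop, and the side picture shows its stator head level with the other tools. One last nudge, then retreat and go above the grip.

Call:
{"op": "jog_arm", "data": {
  "plan": "1 0 0.1 0 0 0 0; 1 0 0 0 0 0 0; 1 0 -1 0 0 0 0; 1 0 -3 0 0 0 0; 0 0 0 -6 0 0 0; 0 0 0 -6 0 0 0; 0 0 0 -6 0 0 0; 0 0 0 -6 0 0 0; 0 0 0 -3 0 0 0; 0 0 0 0 0 0 0"
}}

```text
t: 6.35
tcp_pos: [0.4116, -0.0737, 0.3074]
eef_rot: [179.6, 0.1, 78.8]
ft_force: [0.1, -0.5, -0.1]
finger_gap: 0.0579
grasp_force: 0.0
```

```bash
python3 -c "
from h import *
l=bar(1.8797,.202); print(l); l[2]=.31
rows(6,l,close=0)"
```

```text
[0.04, np.float64(0.14541090567149081), np.float64(0.24943882317403435)]
0 3.32 3.07 -0.03 0.001 0.0 0.001; 0 3.32 3.07 -0.03 0.001 0.0 0.001; 0 3.33 3.07 -0.03 0.001 0.0 0.001; 0 3.33 3.06 -0.03 0.001 0.0 0.001; 0 3.33 3.06 -0.04 0.001 0.0 0.001; 0 3.34 3.06 -0.04 0.001 0.0 0.001; 
 [0.63108553 0.0860179  0.31      ] 4.52468319288105
```

Call:
{"op": "jog_arm", "data": {
  "plan": "0 3.3 3.1 0 0 0 0; 0 3.3 3.1 0 0 0 0; 0 3.3 3.1 0 0 0 0; 0 3.3 3.1 0 0 0 0; 0 3.3 3.1 0 0 0 0; 0 3.3 3.1 0 0 0 0; 0 0 0 0 0 0 0"
}}

```text
t: 7.22
tcp_pos: [0.6312, 0.0868, 0.3004]
eef_rot: [-179.7, 0.0, 79.0]
ft_force: [-0.2, 0.1, -0.2]
finger_gap: 0.0918
grasp_force: 0.0
```

```bash
python3 -c "
from h import *
from station import vision
import cv2
l=bar(1.8797,.202); l[2]-=.019
rows(2,l,close=0)
im=vision.capture('wrist'); i=vision.camera_info('wrist')
for r in(.188,.202,.219):
  u=proj(i,w(C,bar(1.8797,r))); print(u); cv2.circle(im,tuple(int(v) for v in u),3,(0,255,255),1)
for y in (.057,.019,-.019,-.057):
  u=proj(i,w(C,[-.091,y,.045])); cv2.circle(im,tuple(int(v) for v in u),3,(255,0,255),1)
cv2.imwrite('pics/w4.png',im[:,:,::-1])"
```

```text
0 -0.04 0.02 3.5 -0.002 0.0 0.004; 0 -0.04 0.01 3.5 -0.002 0.0 0.004; 
 [0.63108553 0.0860179  0.23043882] 3.4971700535726713
[317.62082061 262.9185668 ]
[317.56454858 263.5835817 ]
[317.48644975 264.50654261]
```

View pics/w4.png

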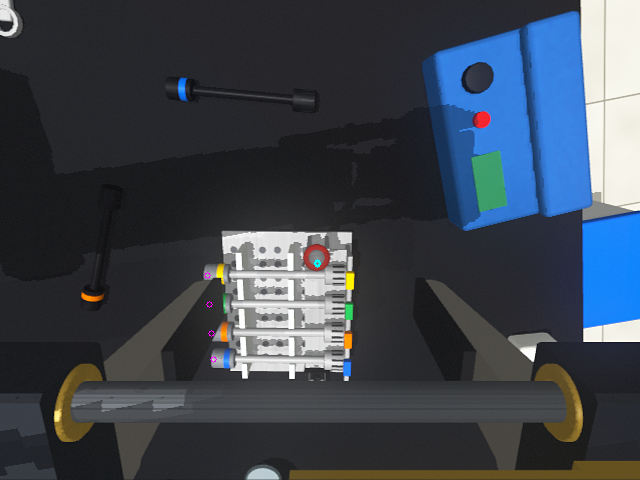

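The grip cap at (317,258) matches the model at (317,264). I'll descend and grip lightly.

Call:
{"op": "jog_arm", "data": {
  "plan": "0 0 0 3.5 0 0 0.004; 0 0 0 3.5 0 0 0.004; 0 0 0 0 0 0 0; 1 0 0 0 0 0 0; 1 0 0 0 0 0 0; 1 0 0 0 0 0 0; 1 0 0 0 0 0 0; 1 0 0 0 0 0 0",
  "grip_force": 8
}}

```text
t: 8.28
tcp_pos: [0.6309, 0.0852, 0.2348]
eef_rot: [180.0, -0.0, 78.4]
ft_force: [0.2, -0.4, -1.2]
finger_gap: 0.0439
grasp_force: 0.0
```

```bash
cat >> h.py <<'E'
def arc(t1,n):
    from station import env
    s=env.state(); p=s["tcp_pos"]+[0,0,.019]; d=p[:2]-C[:2]; a=C[2]
    xc=np.cos(a)*d[0]+np.sin(a)*d[1]; y=-np.sin(a)*d[0]+np.cos(a)*d[1]
    t0=np.arctan2(p[2]-.057,.084-y); r=np.hypot(p[2]-.057,.084-y); print("x_c",xc,"th",t0,"r",r, s["eef_rot"],s["finger_gap"])
    P=[(y,p[2])]+[tuple(np.array(bar(t,.202))[1:]) for t in np.linspace(t0,t1,n+1)[1:]]
    for A,B in zip(P,P[1:]): print(1,round((B[0]-A[0])*100,1),0,round((A[1]-B[1])*100,1),"0 0 0",end="; ")
E
python3 -c "
from h import *
arc(.9,8)"
```

```text
x_c 0.039997817816413934 th 1.8696770536284815 r 0.20589466068233717 [ 1.79986385e+02 -1.08273815e-03  7.83748592e+01] 0.043891342638318
1 -2.5 0 -0.2 0 0 0; 1 -2.4 0 -0.3 0 0 0; 1 -2.4 0 0.0 0 0 0; 1 -2.4 0 0.3 0 0 0; 1 -2.4 0 0.6 0 0 0; 1 -2.3 0 0.9 0 0 0; 1 -2.2 0 1.1 0 0 0; 1 -2.0 0 1.4 0 0 0;
```

Fingers are still closing, so I'll wait for the grip, lowering 4 mm.

Call:
{"op": "jog_arm", "data": {
  "plan": "1 0 0 0.4 0 0 0; 1 0 0 0 0 0 0; 1 0 0 0 0 0 0; 1 0 0 0 0 0 0; 1 0 0 0 0 0 0; 1 0 0 0 0 0 0"
}}

```text
t: 9.02
tcp_pos: [0.6297, 0.0855, 0.2302]
eef_rot: [-179.8, 0.0, 78.4]
ft_force: [-5.4, 0.9, 1.0]
finger_gap: 0.0157
grasp_force: 8.0
```

```bash
python3 -c "
from h import *
arc(.9,8)"
```

```text
x_c 0.03874035982620372 th 1.8764132327404666 r 0.20151088604308942 [-1.79823180e+02  1.64147556e-02  7.83872741e+01] 0.015683476822855393
1 -2.4 0 -0.6 0 0 0; 1 -2.4 0 -0.3 0 0 0; 1 -2.5 0 -0.0 0 0 0; 1 -2.4 0 0.3 0 0 0; 1 -2.4 0 0.6 0 0 0; 1 -2.3 0 0.9 0 0 0; 1 -2.2 0 1.2 0 0 0; 1 -2.0 0 1.4 0 0 0;
```

Call:
{"op": "jog_arm", "data": {
  "plan": "1 -2.4 -0.1 -0.6 0 0 0; 1 -2.4 0 -0.3 0 0 0; 1 -2.5 0 0 0 0 0; 1 -2.4 0 0.3 0 0 0; 1 -2.4 0 0.6 0 0 0; 1 -2.3 0 0.9 0 0 0; 1 -2.2 0 1.2 0 0 0; 1 -2 0 1.4 0 0 0; 1 0 0 0 0 0 0"
}}

```text
t: 10.15
tcp_pos: [0.5921, -0.0998, 0.1956]
eef_rot: [180.0, 0.2, 78.2]
ft_force: [-4.0, -4.4, 4.1]
finger_gap: 0.0156
grasp_force: 8.0
```

```bash
python3 -c "
from h import *
arc(.1,8)"
```

```text
x_c 0.03880547818630223 th 0.8867865251441162 r 0.20332152535899464 [179.96419838   0.18431081  78.23354881] 0.015635066452397383
1 -1.4 0 1.4 0 0 0; 1 -1.3 0 1.5 0 0 0; 1 -1.2 0 1.6 0 0 0; 1 -1.0 0 1.7 0 0 0; 1 -0.9 0 1.8 0 0 0; 1 -0.7 0 1.9 0 0 0; 1 -0.5 0 1.9 0 0 0; 1 -0.3 0 2.0 0 0 0;
```

Call:
{"op": "jog_arm", "data": {
  "plan": "1 -1.4 0 1.4 0 0 0; 1 -1.3 0 1.5 0 0 0; 1 -1.2 0 1.6 0 0 0; 1 -1 0 1.7 0 0 0; 1 -0.9 0 1.8 0 0 0; 1 -0.7 0 1.9 0 0 0; 1 -0.5 0 1.9 0 0 0; 1 -0.3 0 2 0 0 0; 1 0 0 0 0 0 0"
}}

```text
t: 11.28
tcp_pos: [0.5777, -0.1708, 0.0565]
eef_rot: [179.9, 0.2, 78.3]
ft_force: [-1.6, -6.0, 0.1]
finger_gap: 0.0158
grasp_force: 8.0
```

```bash
python3 -c "
from h import *
arc(0,4)"
```

```text
x_c 0.03883824832968724 th 0.0920193579548694 r 0.20171976039641865 [179.92740844   0.19111336  78.33400282] 0.015838753396066815
1 -0.1 0 0.5 0 0 0; 1 -0.0 0 0.5 0 0 0; 1 -0.0 0 0.5 0 0 0; 1 -0.0 0 0.5 0 0 0;
```

Call:
{"op": "jog_arm", "data": {
  "plan": "1 0 0 0 0 0 0; 1 0 0 0.5 0 0 0; 1 0 0 0.5 0 0 0; 1 0 0 0.5 0 0 0; 1 0 0 0.5 0 0 0; 1 0 0 0.1 0 0 0; 1 0 0 0 0 0 0",
  "grip_force": 40
}}

```text
t: 12.15
tcp_pos: [0.5774, -0.1723, 0.037]
eef_rot: [179.9, 0.3, 78.4]
ft_force: [-3.8, -12.4, 1.2]
finger_gap: 0.0152
grasp_force: 40.0
```

```bash
python3 -c "
from h import *
arc(0,2)"
```

```text
x_c 0.038916229450996466 th -0.004917188833157179 r 0.20241627207043253 [179.92292394   0.34867898  78.36648738] 0.015207778764572466
1 0.0 0 -0.0 0 0 0; 1 -0.0 0 -0.0 0 0 0;
```

Call:
{"op": "jog_arm", "data": {
  "plan": "0.6 0 0 0 0 0 0; 0.6 0 0 0 0 0 0; 0.6 0 0 0 0 0 0; 0.6 0 0 0 0 0 0; 0.6 0 0 -3 0 0 0; 0.6 0 0 -4 0 0 0; 1 0 0.1 0 0 0 0; 1 0 0 0 0 0 0; 1 0 0 0 0 0 0; 1 0 0 0 0 0 0; 1 0 0 0 0 0 0"
}}

```text
t: 13.52
tcp_pos: [0.5783, -0.1683, 0.106]
eef_rot: [-179.9, -0.0, 78.4]
ft_force: [0.4, -0.1, 0.0]
finger_gap: 0.0007
grasp_force: 0.0
```

```bash
python3 -c "
from h import *
arc(0,1)
from station import vision
import cv2
im=vision.capture('side'); i=vision.camera_info('side')
for r in(0.05,.1,.15,.219):
  u=proj(i,w(C,bar(0,r))); cv2.circle(im,tuple(int(v) for v in u),1,(0,255,255),-1)
a=im[230:350,300:440]; cv2.imwrite('pics/s5.png',cv2.resize(a,None,fx=5,fy=5,interpolation=2)[:,:,::-1])"
```

```text
x_c 0.03898472866159761 th 0.3302555516878279 r 0.2096692458122498 [-1.79943395e+02 -1.68423381e-02  7.83680287e+01] 0.000706696048322076
1 -0.4 0 6.8 0 0 0;
```

View pics/s5.png

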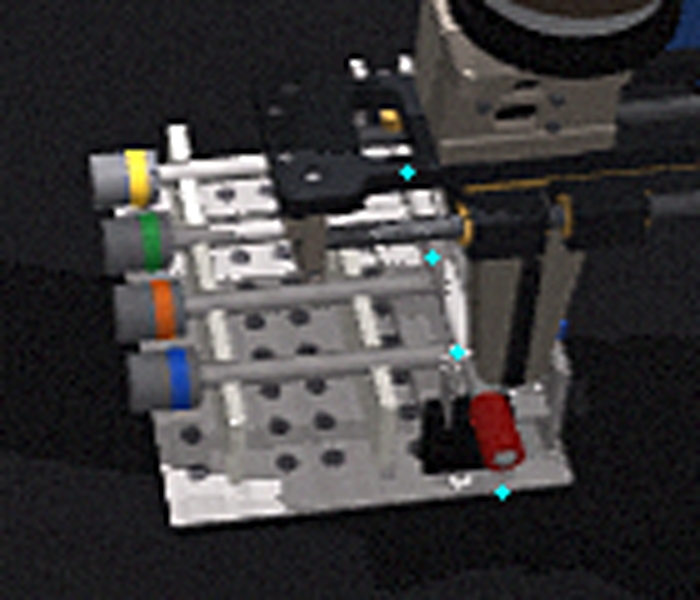

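The bar's end is at crop (507,457), about 7 px above the shut prediction of (502,491), so it is down in the jaws but not snapped. I'll press from above with closed fingertips.

Call:
{"op": "jog_arm", "data": {
  "plan": "1 -0.3 0.1 1 0 0 0; 1 0 0 1 0 0 0; 1 0 0 0.6 0 0 0; 1 0 0 0.5 0 0 0; 1 0 0 0.4 0 0 0; 1 0 0 0.3 0 0 0; 1 0 0 0.2 0 0 0; 1 0 0 0 0 0 0"
}}

```text
t: 14.58
tcp_pos: [0.579, -0.1715, 0.0662]
eef_rot: [180.0, -0.0, 78.4]
ft_force: [0.5, 0.0, -0.6]
finger_gap: 0.0003
grasp_force: 0.0
```

Call:
{"op": "jog_arm", "data": {
  "plan": "1 0 0 0.1 0 0 0; 1 0 0 0.1 0 0 0; 1 0 0 0.2 0 0 0; 1 0 0 0 0 0 0"
}}

```text
t: 15.08
tcp_pos: [0.5793, -0.1716, 0.0647]
eef_rot: [180.0, 0.0, 78.4]
ft_force: [-6.1, 2.6, 13.3]
finger_gap: 0.0005
grasp_force: 6.6
```

Contact comes at z = 64.7 mm with 13 N, which is the shut height of the sleeve top (65 mm). One firmer press, then I'll lift clear and check.

Call:
{"op": "jog_arm", "data": {
  "plan": "1 0 0 0.1 0 0 0; 1 0 0 0 0 0 0; 1 0 0 -1 0 0 0; 1 0 0 -5 0 0 0; 1 0 0 -6 0 0 0; 1 -3 -5 -3 0 0 0; 1 -3 -5 0 0 0 0; 1 -3 -5 0 0 0 0; 1 0 -5 0 0 0 0; 1 0 -5 0 0 0 0; 1 0 0 0 0 0 0"
}}

```text
t: 16.45
tcp_pos: [0.3167, -0.2078, 0.2098]
eef_rot: [180.0, 0.0, 78.2]
ft_force: [-0.2, -0.8, 0.5]
finger_gap: 0.0006
grasp_force: 0.0
```

```bash
python3 -c "
from h import *
from station import vision
import cv2
o=[]
for c,(a,b,e,f) in (('side',(230,350,300,420)),('top',(165,285,280,400))):
  im=vision.capture(c); i=vision.camera_info(c)
  for r in(0.1,.219):
    u=proj(i,w(C,bar(0,r))); print(c,u); cv2.circle(im,tuple(int(v) for v in u),1,(0,255,255),-1)
  for y in (.057,.019,-.019,-.057): 
    u=proj(i,w(C,[-.091,y,.045])); cv2.circle(im,tuple(int(v) for v in u),1,(255,0,255),-1)
  o.append(cv2.resize(im[a:b,e:f],(400,400),interpolation=2))
cv2.imwrite('pics/f.png',np.hstack(o)[:,:,::-1])"
```

```text
side [386.31823021 281.89944162]
side [400.27625335 328.07266545]
top [359.24124782 202.79180881]
top [415.10302047 210.2034292 ]
```

View pics/f.png

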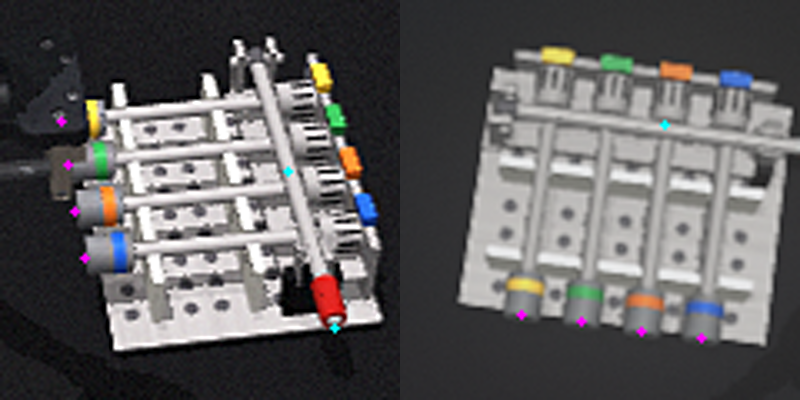

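```bash
python3 -c "
from h import *
from station import vision
import cv2
for c in ('side','top'):
  im=vision.capture(c).astype(int); i=vision.camera_info(c)
  u0=proj(i,w(C,bar(0,.202)))
  m=(im[:,:,0]>70)&(im[:,:,1]<.5*im[:,:,0])
  v,u=np.nonzero(m); k=np.hypot(u-u0[0],v-u0[1])<25; print(c,'red',k.sum(),u[k].mean(),v[k].mean(),v[k].min(),v[k].max(),u[k].min(),u[k].max())
  for th in (0,.03,.06,.09):
    P=[proj(i,w(C,np.array(bar(th,r))+.008*np.array([np.cos(p),0,np.sin(p)]))) for r in(.188,.216) for p in np.linspace(0,6.28,24)]
    h=cv2.convexHull(np.array(P,np.float32)*16).astype(int); z=np.zeros((480,640),np.uint8); cv2.fillConvexPoly(z,h,1,shift=4)
    v,u=np.nonzero(z); print(th,u.mean(),v.mean(),v.min(),v.max(),u.min(),u.max())
"
```

```text
side red 103 397.93203883495147 319.0873786407767 313 328 393 403
0 398.09554140127386 321.02547770700636 313 329 392 404
0.03 398.5128205128205 319.0769230769231 311 327 393 404
0.06 398.7647058823529 316.8496732026144 309 325 393 405
0.09 399.0 314.55555555555554 306 323 393 405
top red 96 406.75 209.42708333333334 205 213 400 413
0 407.16 209.2 205 214 400 414
0.03 407.618320610687 208.2824427480916 204 213 400 415
0.06 407.82307692307694 207.27692307692308 203 212 400 415
0.09 408.1503759398496 206.4360902255639 202 211 401 416
```

The sleeve's extents in both cameras match an angle of 0, and all four coupling faces line up at home. Handing in.

```bash
python3 -c "
from station import env
print(env.job_done())"
```

```text
the job is handed in; nothing more can be done
None
```

I pushed the blue tool home against the end stop and pressed the keeper bar shut in its clip. Both cameras and the contact height agree that it is closed. The beaker, bottle and jar were left where they stood, and the job is handed in; no verdict came back.

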